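Roll the pipe into line with the tee

ROBOT

A 6-joint arm with a two-finger parallel gripper is mounted at the origin on the work surface. World frame = base frame: x ahead of the robot, y to its left, z up, the work surface at z = 0. Lengths are in m, angles in rad, forces in N, time in s.
With the tool pointing down it reaches from about 0.375 to 0.9 m from the base axis. Payload 3.1 kg.
Tool frame: the origin (TCP) lies at the very end of the fingers, on their centre line; the grasp point (between the pads) lies 19 mm behind it; z points along the fingers, y is the direction in which the jaws open and shut (so a half turn about z gives the same grasp; the last joint's range is limited). The gripper opens to 87 mm and grips with 3 to 60 N. Pads are 19 mm wide; open, the fingers measure 117 mm over their backs; the gripper's body (75 mm by 190 mm) begins 51 mm behind the grasp point.
Start: joints at [1.169, 0.527, 1.433, -0, 1.181, -0.178], TCP at [0.138, 0.61, 0.223] pointing down, gripper open.
Joint ranges: [-3.08, 3.08], [-0.75, 2.2], [0.22, 2.44], [-1.43, 4.57], [0, 2.65], [-2.85, 2.85]. Speed limits (rad/s): [2.79, 2.79, 3.14, 3.14, 3.14, 3.14].

INTERFACE

Orientations are given as a unit quaternion [x, y, z, w].
In Python, from rig import robot, optics gives the robot as it stands.
- The arm moves only by the shell command python3 -m inch 'ROWS' [FORCE]. ROWS is JSON, a list of rows, each an object of numbers: "ax", "ay", "az": the turn, a rotation vector about the tool's x, y, z in rad; "dx", "dy", "dz": the shift along the tool's x, y, z in mm; "gripper": the opening in per cent of the stroke, from 0 (shut) to 100 (fully open). In form: [{"ax": .., "ay": .., "az": .., "dx": .., "dy": .., "dz": .., "gripper": ..}, ...]. A call has 1 to 8 rows; each row shifts and turns the commanded pose from where the row before left it, along the tool's axes as they then stand; what a row does not reach is not made up. A row lasts 1/10 s, in which the tool goes at most 50 mm and 8.59 degrees, less where a joint would pass 70% of its speed; a pose out of reach is approached as far as the arm can. A call with a gripper value outside its range is refused whole. The fingers move at their own pace and stop on an object; FORCE is the grip in N (left out, the last holds). Time passes only in rows, so rows that do not move let the fingers close. It gives the time, the measured TCP pose, the force and the opening at its end, in the units of the state.
- robot.get_obs(): the state, without advancing time (a new reading comes with each control period).
- optics.camera(name): name is "scene" or "side" or "wrist"; returns a dict with "img" (480x640x3 uint8, red, green, blue), "depth" (480x640 float32, m along the optical axis (not along the pixel's ray), 0 where there is no reading), "camera_matrix" (3x3 intrinsics, pixels), "k1" (the pictures are not rectified: a ray, as slopes to the right and down, at radius r is drawn at 1 + k1 r^2 times it, then the intrinsics apply), "position" and "attitude" of the camera in the world. Camera axes: x right, y up, looking along -z (the intrinsics and any distortion apply to the point x, -y, -z); pixel columns grow to the right and rows downward; lengths in m; the calibration is good to about 2 mm. A picture is of the moment at which its call begins.
- robot.hand_in(): hands the job in, once; it reports no verdict.
The state is a dict: "time": time; "q": joint angles; "joint_velocities": joint speeds; "joint_torque": joint torques, N m; "position": TCP position; "tool_rot": TCP orientation; "ft_force": force on the tool from outside, world axes, zero at the start; "moment": the same for the moment, N m; "grip_width": finger opening in m.
Only numpy, scipy, OpenCV 4.12 (cv2) and the standard library are available. Lean on these libraries where they do the work, as an engineer would, in place of code of your own. Each camera call takes 0.05 s, during which the arm holds its last target.

TASK

Roll the cut length of grey pipe that lies on the assembly board sideways until it lies in line with the open socket of the clamped tee, ready to be pushed in, and leave it lying still there. Roll it steadily with the fingertips on top of it; do not grip it, lift it or flick it along, and leave the other loose things where they are.

Things in the scene. Friction and masses are not known exactly. Their poses are not given: they have to be found in the camera images.
- pipe: Grey PVC pipe lying on the board: 75 mm outside diameter, 240 mm long, 0.2 to 0.4 kg. Origin mid-length on its axis, 58.5 mm above the bench at rest (top at 96 mm). Own x along the pipe to the tee's side; y, z turn as it rolls. Starts 100 to 150 mm left or right of the tee's line, parallel within 2 degrees. Fingertips pressed lightly (3 N or more) on its top roll it half as far as they move. Let go still, it stays put.
- pipe_near (a point): Centre of the pipe's end that faces the tee (on its axis, 120 mm from its middle; a felt-pen ring goes round the pipe 45 mm from this end).
- socket_mouth (a point): Centre of the mouth of the tee's open socket, 58.5 mm above the bench, level with the resting pipe's axis. x points into the socket along the tee's line, y level across the board, z up. Grey PVC tee fixed in clips: collars 88 mm outside, 170 mm long, with a small valve on its upright branch, top 165 mm above the axis. Pipe end and mouth are 20 to 70 mm apart at the start.
- jig: The fixed assembly board that carries the tee, 12 mm plywood, 600 by 460 mm. Origin on the bench, 165 mm before the mouth, under the tee's line; axes as socket_mouth's. It spans x -150 to 450, y -230 to 230 mm. On it, fixed, a 9 mm packing sheet (top 21 mm above the bench) on which the pipe rolls: x -140 to 130, y -225 to 225 mm.
- coupler: Bystander: short grey pipe coupler standing upright on the packing sheet on the other side of the tee's line from the pipe, 60 mm diameter, 62 mm tall, its middle 100 to 150 mm from the line; origin under its centre, z up.
- cap: Bystander: grey domed end cap, 60 mm diameter, 40 mm tall, lying on the plywood beside the tee; origin under its centre.
- cement_tin: Bystander: closed round tin, 73 mm diameter, 99 mm tall with its cap, standing on the plywood beside the tee; origin under its centre.
- stub: Bystander: narrow grey pipe, 50 mm diameter, 130 mm tall, standing upright on the bench to the left; origin under its centre.
- elbow: Bystander: black elbow with two blue nuts lying on the bench to the left, about 100 by 100 mm and 54 mm high; origin under its corner.
- mallet: Bystander: rubber mallet with a wooden handle lying on the bench to the right, 310 mm long, 58 mm high; origin under the middle of its length, x towards the head.
- screwdriver: Bystander: screwdriver lying on the bench to the right, about 200 mm long; x along it towards the tip.

How it is judged:
On the way:
1. the pipe has rolled over by about a quarter of a turn (angle between pipe's own z axis and vertical above 1.3 rad), for 0.1 s.
At the end, for the whole second after the job is handed in: The pipe lies at rest on the packing sheet with both its middle and the end that faces the tee within 8 mm, to either side, of the tee socket's line, that end no more than 120 mm before the mouth (y of pipe in the frame of socket_mouth between -0.008 and 0.008 m and y of pipe_near in the frame of socket_mouth between -0.008 and 0.008 m and x of pipe_near in the frame of socket_mouth between -0.12 and 0.04 m and height (world z) of pipe between 0.0545 and 0.0625 m and linear speed of pipe below 0.005 m/s and angular speed of pipe below 0.1 rad/s); the robot touches nothing.
It fails at once if the pipe was lifted off the packing sheet (its middle more than 12 mm above its resting height) or rolled off it (height (world z) of pipe above 0.0705 m or height (world z) of pipe below 0.05 m).
It fails at once if the pipe was taken by its sides instead of pushed on top (fingers touching it with the tips more than about 25 mm below its top) (contact force between pipe and the fingers above 0.5 N and height (world z) of the grasp point below 0.09 m).
It fails at once if the pipe was flicked or let run away (faster than 0.3 m/s) (linear speed of pipe above 0.3 m/s).
It fails at once if one of the other loose things was moved by more than 15 mm (distance of any of coupler, cap, cement_tin, stub, elbow, mallet, screwdriver from where it was at the start of the episode above 0.015 m).
It also fails if it takes over 64 s, if anything falls off the work surface, if the arm or the gripper's body presses on something with over 40 N, if the wrist force passes 120 N, or if a joint passes its speed limit or range.

## Working session

There is one attempt and no reset: what is moved stays moved. The work goes in short steps, Python scripts to look and compute and a shell command to move; the robot and the scene stay as the last step left them, time stands still between calls to the robot, and variables do not carry over. Pictures are saved under pics/ and viewed, and the job is handed in when it is done.

```bash
mkdir -p pics; ls; python3 - <<'E'
from rig import robot, optics
import cv2,numpy as np
o=robot.get_obs()
for k in o: print(k,np.round(o[k],4))
for n in ("scene","side","wrist"):
    c=optics.camera(n)
    cv2.imwrite(f"pics/a_{n}.png",c["img"][:,:,::-1])
    np.savez(f"a_{n}.npz",**c)
    print(n,c["camera_matrix"].tolist(),c["k1"],np.round(c["position"],4),np.round(c["attitude"],4),np.shape(c["attitude"]))
E
```

```text
pics
time 0.0
q [ 1.1695  0.5285  1.4339  0.      1.1814 -0.1785]
joint_velocities [-0.0007 -0.0002  0.0002 -0.0024 -0.002   0.0012]
joint_torque [ 1.10000e-03 -4.40043e+01 -1.76593e+01  6.35000e-02  5.81000e-02
 -2.00000e-04]
position [0.1378 0.6089 0.2216]
tool_rot [ 1.112e-01  9.938e-01 -1.000e-03 -3.000e-04]
ft_force [-0.4627 -0.4223 -1.6749]
moment [0.0262 0.0095 0.0257]
grip_width 0.0871
scene [[451.7707933125434, 0.0, 315.3683097691179], [0.0, 451.7707933125434, 245.1433109711139], [0.0, 0.0, 1.0]] -0.016262696962042595 [ 1.3227 -0.0173  1.002 ] [0.2136 0.2262 0.672  0.672 ] (4,)
side [[604.2398305744921, 0.0, 307.6570625946977], [0.0, 604.2398305744921, 238.1813899926851], [0.0, 0.0, 1.0]] 0.031205718781776425 [0.4306 1.1012 1.3411] [-0.0318  0.35    0.9335 -0.0707] (4,)
wrist [[410.06028327822975, 0.0, 323.65819793376096], [0.0, 410.06028327822975, 240.65456623543164], [0.0, 0.0, 1.0]] -0.049111112050451176 [0.0683 0.6249 0.384 ] [-0.1051 -0.0829  0.6185  0.7743] (4,)
```

View pics/a_scene.png

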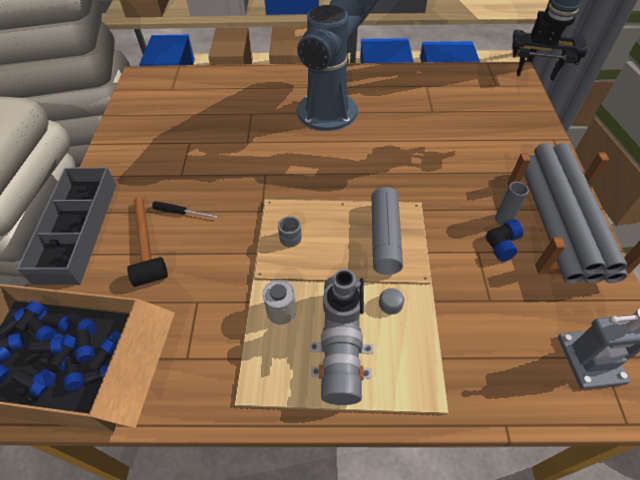

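View pics/a_side.png

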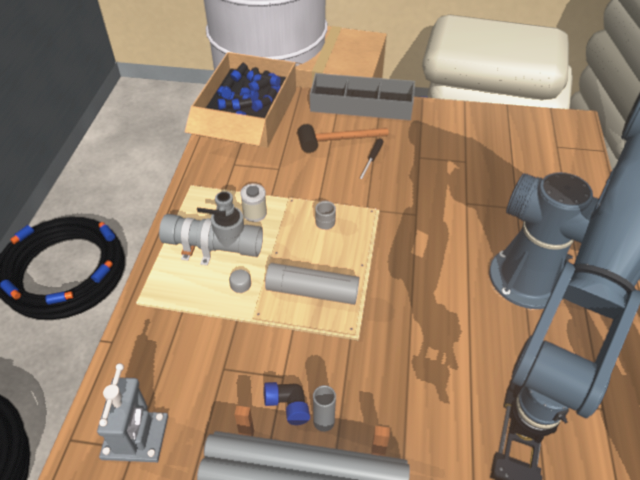

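View pics/a_wrist.png

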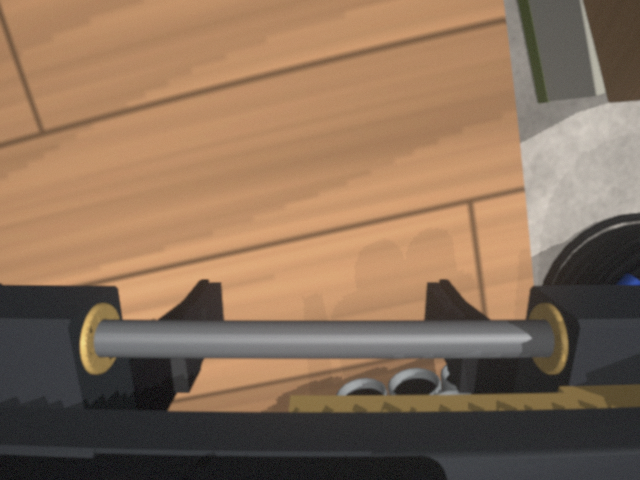

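The scene view shows the pipe at about (387,230), left of the tee's line. The tee is at (342,340), the coupler at (289,230), the cap at (391,300) and the tin at (279,300). The side view agrees, with the pipe at (312,283) and the tee at (212,233). Next I'll measure with depth.

```bash
cat > h.py <<'E'
import numpy as np,cv2
from scipy.spatial.transform import Rotation as R
def rays(c,uv):
    K=c["camera_matrix"];uv=np.asarray(uv,float)
    d=np.stack([(uv[...,0]-K[0,2])/K[0,0],(uv[...,1]-K[1,2])/K[1,1]],-1)
    r=d.copy()
    for _ in range(10): r=d/(1+float(c["k1"])*(r**2).sum(-1,keepdims=True))
    return r
def world(c,r,z):
    p=np.stack([r[...,0]*z,-r[...,1]*z,-z],-1)
    return p@R.from_quat(c["attitude"]).as_matrix().T+c["position"]
def cloud(c):
    v,u=np.mgrid[0:480,0:640]
    return world(c,rays(c,np.stack([u,v],-1)),np.asarray(c["depth"],float))
def onplane(c,uv,h):
    r=rays(c,uv);a=world(c,r,np.ones(r.shape[:-1]))-c["position"]
    t=(h-c["position"][2])/a[...,2]
    return c["position"]+a*t[...,None]
E
python3 - <<'E'
from h import *
boxes={"scene":{"pipe":(365,180,405,280),"coupler":(275,212,303,248),"cap":(376,286,406,314),"tin":(262,280,297,322),"teeend":(315,350,365,405)},
"side":{"pipe":(262,260,362,304),"coupler":(312,198,340,230),"cap":(228,266,252,292),"tin":(238,182,268,222),"tee":(158,208,266,262)}}
for n in boxes:
    c=dict(np.load(f"a_{n}.npz"));P=cloud(c);im=c["img"].astype(int)
    grey=(im.max(-1)-im.min(-1)<45)
    ply=P[(P[...,2]<.018)&(P[...,2]>.008)]
    for k,(a,b,d,e) in boxes[n].items():
        q=P[b:e,a:d].reshape(-1,3);g=grey[b:e,a:d].ravel()
        q=q[g&(q[:,2]>.03)]
        if k=="tin" or 1: print(n,k,len(q),"min",np.round(np.percentile(q,1,axis=0),4),"max",np.round(np.percentile(q,99,axis=0),4))
        if k in("pipe","tee","teeend"):
            t=q[(q[:,2]<.125)]
            # cylinder fit r given
            from scipy.optimize import least_squares
            r=.0375 if k=="pipe" else .044
            def f(p):
                y0,m,z0=p; dy=(t[:,1]-y0-m*(t[:,0]-t[:,0].mean()))/np.hypot(1,m)
                return np.hypot(dy,t[:,2]-z0)-r
            s=least_squares(f,[np.median(t[:,1]),0,.0585],loss="soft_l1",f_scale=.002)
            print("  axis y at x=",round(t[:,0].mean(),4),s.x.round(4),"res",np.median(abs(f(s.x))).round(4))
E
```

```text
scene pipe 2148 min [0.463  0.1092 0.0326] max [0.699  0.1854 0.0973]
  axis y at x= 0.5931 [ 0.1491 -0.0525  0.0567] res 0.0009
scene coupler 547 min [ 0.5531 -0.1349  0.0309] max [ 0.6119 -0.0774  0.0849]
scene cap 450 min [0.7567 0.1201 0.0309] max [0.8089 0.1743 0.0529]
scene tin 1098 min [ 0.7638 -0.1551  0.0325] max [ 0.8345 -0.0852  0.1123]
scene teeend 2039 min [ 0.9265 -0.0211  0.0346] max [1.0285 0.0598 0.1024]
  axis y at x= 0.9889 [ 0.0198 -0.0438  0.0533] res 0.0026
side pipe 2522 min [0.4616 0.1235 0.0485] max [0.6982 0.1946 0.1011]
  axis y at x= 0.5785 [ 0.1506 -0.0526  0.0582] res 0.0019
side coupler 470 min [ 0.5519 -0.1355  0.0308] max [ 0.6087 -0.0705  0.0879]
side cap 340 min [0.75   0.127  0.0312] max [0.8037 0.1805 0.0569]
side tin 776 min [ 0.7608 -0.1533  0.0313] max [0.8306 0.0357 0.1513]
side tee 3625 min [ 0.7495 -0.0974  0.0326] max [1.0233 0.0739 0.2068]
  axis y at x= 0.8813 [ 0.022  -0.0438  0.058 ] res 0.0036
```

```bash
python3 - <<'E'
from h import *
from scipy.optimize import least_squares
for n in ("scene","side"):
    c=dict(np.load(f"a_{n}.npz"));P=cloud(c);im=c["img"]
    # board points: colour light wood
    hsv=cv2.cvtColor(im,cv2.COLOR_RGB2HSV)
    m=((P[...,2]>.005)&(P[...,2]<.028)&(hsv[...,2]>150)&(P[...,0]>.4)&(P[...,0]<1.15)&(abs(P[...,1])<.35)).astype(np.uint8)
    light=((hsv[...,2]>170)&(hsv[...,1]<140)).astype(np.uint8)
    box={"scene":(225,190,460,420),"side":(135,180,385,340)}[n]
    M=np.zeros_like(light);a,b,d,e=box;M[b:e,a:d]=(light|m)[b:e,a:d]
    M=cv2.morphologyEx(M,cv2.MORPH_CLOSE,np.ones((9,9)))
    M=cv2.morphologyEx(M,cv2.MORPH_OPEN,np.ones((5,5)))
    cs,_=cv2.findContours(M,0,1);k=cv2.convexHull(max(cs,key=cv2.contourArea))
    ap=cv2.approxPolyDP(k,6,True)[:,0];print(n,ap.tolist())
    print(onplane(c,ap,.012)[:,:2].round(4).tolist(),"at .021",onplane(c,ap,.021)[:,:2].round(4).tolist())
    cv2.imwrite(f"pics/m_{n}.png",np.hstack([cv2.drawContours(im[b:e,a:d,::-1].copy(),[ap-[a,b]],-1,(0,0,255),1),cv2.cvtColor(M[b:e,a:d]*255,8)]))
    # tee collars: cylinder fit on x ranges
    g=(P[...,2]>.055)&(P[...,2]<.112)&(im.astype(int).max(-1)-im.min(-1)<45)
    for lo,hi in((.975,1.02),(.76,.795),(.84,.9),(.76,1.02)):
        t=P[g&(P[...,0]>lo)&(P[...,0]<hi)&(abs(P[...,1]-.022)<.055)]
        def f(p):
            return np.hypot((t[:,1]-p[0]-p[3]*(t[:,0]-t[:,0].mean())*(hi-lo>.2)),t[:,2]-p[1])-p[2]
        s=least_squares(f,[.022,.0585,.044,0],loss="soft_l1",f_scale=.001)
        print(n,lo,hi,len(t),round(t[:,0].mean(),4),s.x.round(4),np.median(abs(f(s.x))).round(4))
E
```

```text
scene [[265, 199], [370, 202], [326, 407], [235, 404]]
[[0.4273, -0.1875], [0.442, 0.1203], [1.0295, -0.0128], [1.0234, -0.2103]] at .021 [[0.4354, -0.1859], [0.45, 0.1191], [1.0322, -0.0129], [1.0261, -0.2085]]
scene 0.975 1.02 804 0.9991 [0.019  0.0573 0.0427 0.    ] 0.001
scene 0.76 0.795 33 0.7656 [0.032 0.054 0.049 0.   ] 0.0005
scene 0.84 0.9 581 0.8809 [0.0233 0.0611 0.0422 0.    ] 0.002
scene 0.76 1.02 2724 0.9406 [ 0.0212  0.0575  0.0419 -0.0323] 0.0025
side [[384, 180], [384, 339], [135, 334], [135, 180]]
[[0.4203, -0.3225], [0.3781, 0.2638], [1.0107, 0.343], [1.2061, -0.2077]] at .021 [[0.4204, -0.3129], [0.3784, 0.2694], [1.0068, 0.3481], [1.2009, -0.1988]]
side 0.975 1.02 437 0.9974 [0.0205 0.0604 0.0405 0.    ] 0.0025
side 0.76 0.795 352 0.7773 [0.0283 0.0588 0.0433 0.    ] 0.0022
side 0.84 0.9 393 0.8769 [0.0246 0.0634 0.0415 0.    ] 0.003
side 0.76 1.02 2058 0.8968 [ 0.0256  0.0622  0.0388 -0.0507] 0.0031
```

```bash
python3 - <<'E'
import cv2,numpy as np
a=cv2.imread("pics/a_scene.png")[180:420,220:460];b=cv2.imread("pics/a_side.png")[170:340,130:390]
cv2.imwrite("pics/z1.png",cv2.resize(a,None,fx=2.4,fy=2.4,interpolation=2))
E
```

```text
(no output)
```

View pics/z1.png

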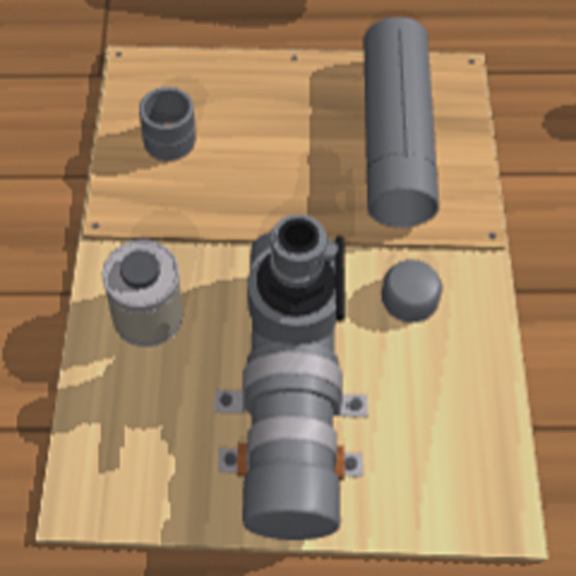

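View pics/m_scene.png

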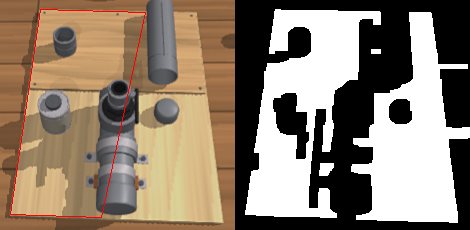

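View pics/m_side.png

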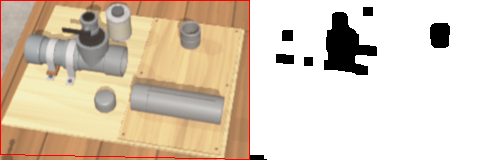

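```bash
python3 - <<'E'
from h import *
c=dict(np.load("a_scene.npz"))
z=lambda p:(np.array(p)+.5)/2.4-.5+[220,180]
s=onplane(c,z([(118,55),(471,62),(294,58),(96,226),(492,236),(108,48),(486,53),(82,239),(507,247)]),.021)[:,:2]
b=onplane(c,z([(37,543),(548,556)]),.012)[:,:2]
print(s.round(4).tolist(),b.round(4).tolist())
mids=np.array([(s[0]+s[1])/2,s[2],(s[3]+s[4])/2,(s[5]+s[6])/2,(s[7]+s[8])/2,b.mean(0)])
print(mids.round(4)); print(np.polyfit(mids[:,0],mids[:,1],1))
print("slopes", [-(d[0]/d[1]).round(4) for d in (s[1]-s[0],s[4]-s[3],s[6]-s[5],s[8]-s[7],b[1]-b[0])])
E
```

```text
[[0.4496, -0.1737], [0.4647, 0.2497], [0.4565, 0.0386], [0.6944, -0.1811], [0.7092, 0.2411], [0.4382, -0.1866], [0.4505, 0.2694], [0.7107, -0.1948], [0.723, 0.255]] [[1.0276, -0.2096], [1.0391, 0.2477]]
[[0.4572 0.038 ]
 [0.4565 0.0386]
 [0.7018 0.03  ]
 [0.4443 0.0414]
 [0.7169 0.0301]
 [1.0333 0.0191]]
[-0.03513234  0.0551936 ]
slopes [np.float64(-0.0356), np.float64(-0.0352), np.float64(-0.0271), np.float64(-0.0272), np.float64(-0.0251)]
```

```bash
python3 -m inch '[{"az":-0.086,"gripper":0},{"az":-0.085},{"dx":-30,"dy":-25},{"dx":-30,"dy":-25},{"dx":-30,"dy":-25},{"dx":-30,"dy":-25},{"dx":-30,"dy":-25},{"dx":-30,"dy":-25}]' 10; python3 - <<'E'
from h import *
from rig import robot
o=robot.get_obs();M=R.from_quat(o["tool_rot"]).as_matrix();p=o["position"];print(M.round(4),o["time"],o["ft_force"])
print("to start above pipe mm",(M.T@(np.array([.58,.162,.13])-p)*1000).round(1))
E
```

```text
[[-9.753e-01  2.210e-01 -7.000e-04]
 [ 2.210e-01  9.753e-01 -1.500e-03]
 [ 3.000e-04 -1.600e-03 -1.000e+00]] 0.15 [ 0.60767391 -0.13808188 -0.08133527]
to start above pipe mm [-530.  -338.1   92.2]invalid input
```

```bash
python3 -m inch '[{"ax":0,"ay":0,"az":-0.086,"dx":0,"dy":0,"dz":0,"gripper":0},{"ax":0,"ay":0,"az":-0.085,"dx":0,"dy":0,"dz":0,"gripper":0},{"ax":0,"ay":0,"az":0,"dx":-30,"dy":-25,"dz":0,"gripper":0},{"ax":0,"ay":0,"az":0,"dx":-30,"dy":-25,"dz":0,"gripper":0},{"ax":0,"ay":0,"az":0,"dx":-30,"dy":-25,"dz":0,"gripper":0},{"ax":0,"ay":0,"az":0,"dx":-30,"dy":-25,"dz":0,"gripper":0},{"ax":0,"ay":0,"az":0,"dx":-30,"dy":-25,"dz":0,"gripper":0},{"ax":0,"ay":0,"az":0,"dx":-30,"dy":-25,"dz":0,"gripper":0}]' 10; cat > st.py <<'E'
from h import *
from rig import robot
import sys
o=robot.get_obs();M=R.from_quat(o["tool_rot"]).as_matrix();p=o["position"];print("pos",p.round(4),"ty",M[:,1].round(4),"tz",M[:,2].round(4),"t",round(o["time"],2),"F",np.round(o["ft_force"],1),"w",round(o["grip_width"],4))
if len(sys.argv)>3: print("to target mm",(M.T@(np.array([float(v) for v in sys.argv[1:4]])-p)*1000).round(1))
E
python3 st.py .58 .162 .13
```

```text
time: 0.95
position: [0.3109, 0.4491, 0.2224]
tool_rot: [0.026, 1.0, -0.0, -0.0]
ft_force: [0.6, -0.2, 1.2]
grip_width: 0.031
pos [0.3109 0.4491 0.2224] ty [ 5.150e-02  9.987e-01 -3.000e-04] tz [-3.e-04 -3.e-04 -1.e+00] t 0.95 F [ 0.6 -0.2  1.2] w 0.031
to target mm [-283.6 -272.9   92.4]
```

```bash
python3 -m inch '[{"ax":0,"ay":0,"az":0,"dx":-34,"dy":-33,"dz":0,"gripper":0},{"ax":0,"ay":0,"az":0,"dx":-34,"dy":-33,"dz":0,"gripper":0},{"ax":0,"ay":0,"az":0,"dx":-34,"dy":-33,"dz":0,"gripper":0},{"ax":0,"ay":0,"az":0,"dx":-34,"dy":-33,"dz":0,"gripper":0},{"ax":0,"ay":0,"az":0,"dx":-34,"dy":-33,"dz":10,"gripper":0},{"ax":0,"ay":0,"az":0,"dx":-34,"dy":-33,"dz":20,"gripper":0},{"ax":0,"ay":0,"az":0,"dx":-34,"dy":-33,"dz":20,"gripper":0},{"ax":0,"ay":0,"az":0,"dx":-34,"dy":-33,"dz":20,"gripper":0}]'
python3 st.py .58 .162 .13
python3 - <<'E'
from rig import optics
import cv2,numpy as np
for n in("scene","side","wrist"):
    c=optics.camera(n);np.savez(f"b_{n}.npz",**c)
    im=c["img"][:,:,::-1]
    if n=="scene":im=cv2.resize(im[120:320,220:460],None,fx=3,fy=3,interpolation=2)
    if n=="side":im=cv2.resize(im[130:330,220:460],None,fx=3,fy=3,interpolation=2)
    cv2.imwrite(f"pics/b_{n}.png",im)
E
```

```text
time: 1.75
position: [0.5664, 0.174, 0.1534]
tool_rot: [0.026, 1.0, 0.0, 0.0]
ft_force: [1.0, 0.0, 0.4]
grip_width: 0.0006
pos [0.5664 0.174  0.1534] ty [5.200e-02 9.986e-01 2.000e-04] tz [ 1.e-04  2.e-04 -1.e+00] t 1.75 F [1.  0.  0.4] w 0.0006
to target mm [-14.2 -11.3  23.4]
```

View pics/b_scene.png

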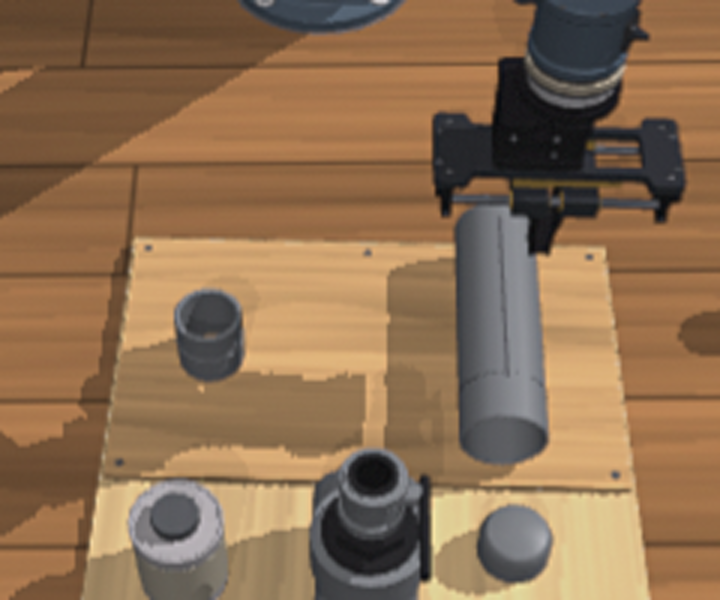

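View pics/b_wrist.png

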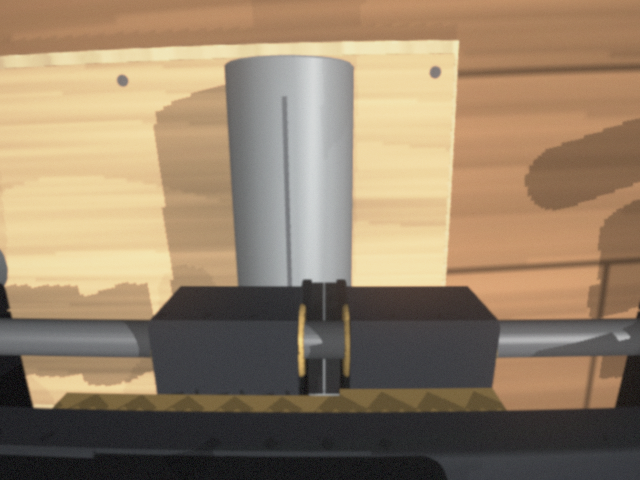

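The scene view shows the closed fingers above the pipe, left of its crown, at about (540,240) in the crop. Now I'll descend.

```bash
python3 -m inch '[{"ax":0,"ay":0,"az":0,"dx":-14,"dy":-13,"dz":20,"gripper":0},{"ax":0,"ay":0,"az":0,"dx":0,"dy":0,"dz":16,"gripper":0},{"ax":0,"ay":0,"az":0,"dx":0,"dy":0,"dz":14,"gripper":0},{"ax":0,"ay":0,"az":0,"dx":0,"dy":0,"dz":4,"gripper":0},{"ax":0,"ay":0,"az":0,"dx":0,"dy":0,"dz":0,"gripper":0},{"ax":0,"ay":0,"az":0,"dx":0,"dy":0,"dz":0,"gripper":0}]'
python3 st.py .58 .160 .096
```

```text
time: 2.5
position: [0.5787, 0.1626, 0.1009]
tool_rot: [0.025, 1.0, 0.0, 0.0]
ft_force: [0.6, 0.5, 0.1]
grip_width: 0.0002
pos [0.5787 0.1626 0.1009] ty [5.080e-02 9.987e-01 2.000e-04] tz [ 9.e-04  2.e-04 -1.e+00] t 2.5 F [0.6 0.5 0.1] w 0.0002
to target mm [-1.4 -2.5  4.9]
```

```bash
python3 -m inch '[{"ax":0,"ay":0,"az":0,"dx":0,"dy":-2,"dz":3,"gripper":0},{"ax":0,"ay":0,"az":0,"dx":0,"dy":0,"dz":2,"gripper":0},{"ax":0,"ay":0,"az":0,"dx":0,"dy":0,"dz":1,"gripper":0},{"ax":0,"ay":0,"az":0,"dx":0,"dy":0,"dz":0,"gripper":0}]'
python3 st.py .58 .160 .096
```

```text
time: 2.9
position: [0.579, 0.1601, 0.0959]
tool_rot: [0.026, 1.0, 0.0, 0.001]
ft_force: [-1.2, 0.9, 7.3]
grip_width: 0.0004
pos [0.579  0.1601 0.0959] ty [5.200e-02 9.986e-01 6.000e-04] tz [ 1.5e-03  6.0e-04 -1.0e+00] t 2.9 F [-1.2  0.9  7.3] w 0.0004
to target mm [-1.  -0.1 -0.1]
```

Contact is at z 0.096 with 7 N. First stroke.

```bash
python3 -m inch '[{"ax":0,"ay":0,"az":0,"dx":0,"dy":-4,"dz":0,"gripper":0},{"ax":0,"ay":0,"az":0,"dx":0,"dy":-6,"dz":0,"gripper":0},{"ax":0,"ay":0,"az":0,"dx":0,"dy":-6,"dz":0,"gripper":0},{"ax":0,"ay":0,"az":0,"dx":0,"dy":-6,"dz":0,"gripper":0},{"ax":0,"ay":0,"az":0,"dx":0,"dy":-6,"dz":0,"gripper":0},{"ax":0,"ay":0,"az":0,"dx":0,"dy":-6,"dz":0,"gripper":0},{"ax":0,"ay":0,"az":0,"dx":0,"dy":-4,"dz":0,"gripper":0},{"ax":0,"ay":0,"az":0,"dx":0,"dy":0,"dz":0,"gripper":0}]'
python3 st.py
cat > look.py <<'E'
from h import *
from rig import optics
from scipy.optimize import least_squares
import sys
# pipe axis from depth in both views + signed offset from tee line
for n in("scene","side"):
    c=optics.camera(n);P=cloud(c);im=c["img"].astype(int)
    if len(sys.argv)>1:
        cv2.imwrite(f"pics/{sys.argv[1]}_{n}.png",c["img"][:,:,::-1])
    ylo,yhi=-.03,.2
    m=(im.max(-1)-im.min(-1)<45)&(im.max(-1)>70)&(P[...,2]>.05)&(P[...,2]<.1)&(P[...,0]>.45)&(P[...,0]<.715)&(P[...,1]>ylo)&(P[...,1]<yhi)
    k,l,s,_=cv2.connectedComponentsWithStats(m.astype(np.uint8))
    m=np.isin(l,[i for i in range(1,k) if s[i,4]>150])
    t=P[m]
    def f(p):
        y0,a,z0=p
        return np.hypot((t[:,1]-y0-a*(t[:,0]-.58))/np.hypot(1,a),t[:,2]-z0)-.0375
    s=least_squares(f,[np.median(t[:,1]),-.05,.0585],loss="soft_l1",f_scale=.002)
    y,a,z=s.x; xm=np.percentile(t[:,0],[1,99]); L=lambda x:.0552-.0351*x
    print(n,len(t),"y@.58",y.round(4),"slope",a.round(4),"z",z.round(4),"x",xm.round(4),"off mid",round((y-L(.58))*1e3,1),"off near",round((y+a*.12-L(.70))*1e3,1),"med",np.median(abs(f(s.x))).round(4))
E
python3 look.py c
```

```text
time: 3.7
position: [0.577, 0.1212, 0.0958]
tool_rot: [0.026, 1.0, -0.0, 0.001]
ft_force: [-1.5, 0.2, 7.6]
grip_width: 0.0002
pos [0.577  0.1212 0.0958] ty [ 5.240e-02  9.986e-01 -2.000e-04] tz [ 1.4e-03 -3.0e-04 -1.0e+00] t 3.7 F [-1.5  0.2  7.6] w 0.0002
scene 1244 y@.58 0.1303 slope -0.0507 z 0.0564 x [0.5441 0.6981] off mid 95.5 off near 93.6 med 0.0009
side 2015 y@.58 0.1314 slope -0.0532 z 0.058 x [0.4622 0.697 ] off mid 96.6 off near 94.4 med 0.0019
```

The pipe rolled 19.5 mm, half of the 39 mm the fingertips moved, and it stayed parallel. Next is lift, step back and a second stroke.

```bash
python3 -m inch '[{"ax":0,"ay":0,"az":0,"dx":0,"dy":0,"dz":-6,"gripper":0},{"ax":0,"ay":0,"az":0,"dx":0,"dy":0,"dz":-6,"gripper":0},{"ax":0,"ay":0,"az":0,"dx":0,"dy":12,"dz":0,"gripper":0},{"ax":0,"ay":0,"az":0,"dx":0,"dy":10,"dz":0,"gripper":0},{"ax":0,"ay":0,"az":0,"dx":0,"dy":0,"dz":6,"gripper":0},{"ax":0,"ay":0,"az":0,"dx":0,"dy":0,"dz":4,"gripper":0},{"ax":0,"ay":0,"az":0,"dx":0,"dy":0,"dz":2,"gripper":0},{"ax":0,"ay":0,"az":0,"dx":0,"dy":0,"dz":0,"gripper":0}]'
python3 -m inch '[{"ax":0,"ay":0,"az":0,"dx":0,"dy":-4,"dz":0,"gripper":0},{"ax":0,"ay":0,"az":0,"dx":0,"dy":-7,"dz":0,"gripper":0},{"ax":0,"ay":0,"az":0,"dx":0,"dy":-7,"dz":0,"gripper":0},{"ax":0,"ay":0,"az":0,"dx":0,"dy":-7,"dz":0,"gripper":0},{"ax":0,"ay":0,"az":0,"dx":0,"dy":-7,"dz":0,"gripper":0},{"ax":0,"ay":0,"az":0,"dx":0,"dy":-7,"dz":0,"gripper":0},{"ax":0,"ay":0,"az":0,"dx":0,"dy":-5,"dz":0,"gripper":0},{"ax":0,"ay":0,"az":0,"dx":0,"dy":0,"dz":0,"gripper":0}]'
python3 look.py d
```

```text
time: 4.6
position: [0.5773, 0.1445, 0.0951]
tool_rot: [0.026, 1.0, 0.0, -0.0]
ft_force: [-2.5, 0.8, 9.9]
grip_width: 0.0006
time: 5.4
position: [0.575, 0.0989, 0.0957]
tool_rot: [0.026, 1.0, -0.0, -0.0]
ft_force: [-3.5, -0.5, 14.2]
grip_width: 0.0005
scene 1195 y@.58 0.1075 slope -0.0524 z 0.0566 x [0.5436 0.6981] off mid 72.7 off near 70.6 med 0.0009
side 1988 y@.58 0.1086 slope -0.0512 z 0.0579 x [0.4609 0.6957] off mid 73.7 off near 71.8 med 0.0018
```

```bash
python3 -m inch '[{"ax":0,"ay":0,"az":0,"dx":0,"dy":0,"dz":-6,"gripper":0},{"ax":0,"ay":0,"az":0,"dx":0,"dy":0,"dz":-6,"gripper":0},{"ax":0,"ay":0,"az":0,"dx":0,"dy":12,"dz":0,"gripper":0},{"ax":0,"ay":0,"az":0,"dx":0,"dy":10,"dz":0,"gripper":0},{"ax":0,"ay":0,"az":0,"dx":0,"dy":0,"dz":6,"gripper":0},{"ax":0,"ay":0,"az":0,"dx":0,"dy":0,"dz":4,"gripper":0},{"ax":0,"ay":0,"az":0,"dx":0,"dy":0,"dz":2,"gripper":0},{"ax":0,"ay":0,"az":0,"dx":0,"dy":0,"dz":0,"gripper":0}]'
python3 -m inch '[{"ax":0,"ay":0,"az":0,"dx":0,"dy":-4,"dz":0,"gripper":0},{"ax":0,"ay":0,"az":0,"dx":0,"dy":-7,"dz":0,"gripper":0},{"ax":0,"ay":0,"az":0,"dx":0,"dy":-7,"dz":0,"gripper":0},{"ax":0,"ay":0,"az":0,"dx":0,"dy":-7,"dz":0,"gripper":0},{"ax":0,"ay":0,"az":0,"dx":0,"dy":-7,"dz":0,"gripper":0},{"ax":0,"ay":0,"az":0,"dx":0,"dy":-7,"dz":0,"gripper":0},{"ax":0,"ay":0,"az":0,"dx":0,"dy":-5,"dz":0,"gripper":0},{"ax":0,"ay":0,"az":0,"dx":0,"dy":0,"dz":0,"gripper":0}]'
python3 look.py e
```

```text
time: 6.3
position: [0.5762, 0.1224, 0.095]
tool_rot: [0.026, 1.0, 0.0, -0.0]
ft_force: [-3.9, 0.9, 8.6]
grip_width: 0.0004
time: 7.1
position: [0.5739, 0.077, 0.0958]
tool_rot: [0.026, 1.0, -0.0, -0.0]
ft_force: [-3.7, -1.2, 14.8]
grip_width: 0.0003
scene 1224 y@.58 0.0847 slope -0.0532 z 0.0565 x [0.5401 0.6956] off mid 49.9 off near 47.7 med 0.0009
side 1959 y@.58 0.0856 slope -0.0523 z 0.058 x [0.4597 0.6948] off mid 50.7 off near 48.6 med 0.0019
```

```bash
python3 -m inch '[{"ax":0,"ay":0,"az":0,"dx":0,"dy":0,"dz":-6,"gripper":0},{"ax":0,"ay":0,"az":0,"dx":0,"dy":0,"dz":-6,"gripper":0},{"ax":0,"ay":0,"az":0,"dx":0,"dy":12,"dz":0,"gripper":0},{"ax":0,"ay":0,"az":0,"dx":0,"dy":10,"dz":0,"gripper":0},{"ax":0,"ay":0,"az":0,"dx":0,"dy":0,"dz":6,"gripper":0},{"ax":0,"ay":0,"az":0,"dx":0,"dy":0,"dz":4,"gripper":0},{"ax":0,"ay":0,"az":0,"dx":0,"dy":0,"dz":2,"gripper":0},{"ax":0,"ay":0,"az":0,"dx":0,"dy":0,"dz":0,"gripper":0}]'
python3 -m inch '[{"ax":0,"ay":0,"az":0,"dx":0,"dy":-4,"dz":0,"gripper":0},{"ax":0,"ay":0,"az":0,"dx":0,"dy":-7,"dz":0,"gripper":0},{"ax":0,"ay":0,"az":0,"dx":0,"dy":-7,"dz":0,"gripper":0},{"ax":0,"ay":0,"az":0,"dx":0,"dy":-7,"dz":0,"gripper":0},{"ax":0,"ay":0,"az":0,"dx":0,"dy":-7,"dz":0,"gripper":0},{"ax":0,"ay":0,"az":0,"dx":0,"dy":-7,"dz":0,"gripper":0},{"ax":0,"ay":0,"az":0,"dx":0,"dy":-5,"dz":0,"gripper":0},{"ax":0,"ay":0,"az":0,"dx":0,"dy":0,"dz":0,"gripper":0}]'
python3 look.py f
```

```text
time: 8.0
position: [0.575, 0.1005, 0.0952]
tool_rot: [0.026, 1.0, 0.0, -0.0]
ft_force: [-3.5, 1.5, 10.7]
grip_width: 0.0005
time: 8.8
position: [0.5729, 0.055, 0.0959]
tool_rot: [0.026, 1.0, -0.0, -0.0]
ft_force: [-3.5, -0.1, 14.6]
grip_width: 0.0008
scene 1242 y@.58 0.0618 slope -0.0506 z 0.0565 x [0.5376 0.6951] off mid 27.0 off near 25.1 med 0.0008
side 1933 y@.58 0.063 slope -0.0524 z 0.0578 x [0.4586 0.6943] off mid 28.1 off near 26.1 med 0.002
```

View pics/f_scene.png

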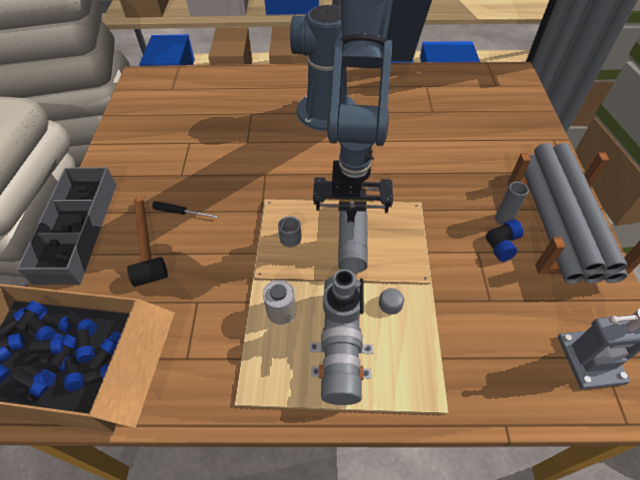

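The scene view shows the fingers on the pipe at about (352,225), with its near end at (353,265) approaching the tee's line. About 26.5 mm of roll is left, so 53 mm of fingertip travel.

```bash
python3 -m inch '[{"ax":0,"ay":0,"az":0,"dx":0,"dy":0,"dz":-6,"gripper":0},{"ax":0,"ay":0,"az":0,"dx":0,"dy":0,"dz":-6,"gripper":0},{"ax":0,"ay":0,"az":0,"dx":0,"dy":12,"dz":0,"gripper":0},{"ax":0,"ay":0,"az":0,"dx":0,"dy":8,"dz":0,"gripper":0},{"ax":0,"ay":0,"az":0,"dx":0,"dy":0,"dz":6,"gripper":0},{"ax":0,"ay":0,"az":0,"dx":0,"dy":0,"dz":4,"gripper":0},{"ax":0,"ay":0,"az":0,"dx":0,"dy":0,"dz":2,"gripper":0},{"ax":0,"ay":0,"az":0,"dx":0,"dy":0,"dz":0,"gripper":0}]'
python3 -m inch '[{"ax":0,"ay":0,"az":0,"dx":0,"dy":-4,"dz":0,"gripper":0},{"ax":0,"ay":0,"az":0,"dx":0,"dy":-8,"dz":0,"gripper":0},{"ax":0,"ay":0,"az":0,"dx":0,"dy":-8,"dz":0,"gripper":0},{"ax":0,"ay":0,"az":0,"dx":0,"dy":-8,"dz":0,"gripper":0},{"ax":0,"ay":0,"az":0,"dx":0,"dy":-8,"dz":0,"gripper":0},{"ax":0,"ay":0,"az":0,"dx":0,"dy":-8,"dz":0,"gripper":0},{"ax":0,"ay":0,"az":0,"dx":0,"dy":-5,"dz":0,"gripper":0},{"ax":0,"ay":0,"az":0,"dx":0,"dy":0,"dz":0,"gripper":0}]'
python3 look.py g
```

```text
time: 9.7
position: [0.5738, 0.0765, 0.095]
tool_rot: [0.026, 1.0, 0.0, -0.0]
ft_force: [-1.9, 1.5, 10.9]
grip_width: 0.0008
time: 10.5
position: [0.5713, 0.0258, 0.0954]
tool_rot: [0.026, 1.0, -0.001, -0.0]
ft_force: [-4.0, -0.4, 12.1]
grip_width: 0.0004
scene 1287 y@.58 0.0364 slope -0.051 z 0.0565 x [0.5263 0.6936] off mid 1.5 off near -0.4 med 0.0009
side 1920 y@.58 0.0374 slope -0.0523 z 0.0578 x [0.4576 0.6922] off mid 2.5 off near 0.5 med 0.0019
```

It's in line. I'll lift off and check with an unobstructed view.

```bash
python3 -m inch '[{"ax":0,"ay":0,"az":0,"dx":0,"dy":0,"dz":-3,"gripper":0},{"ax":0,"ay":0,"az":0,"dx":0,"dy":0,"dz":-6,"gripper":0},{"ax":0,"ay":0,"az":0,"dx":0,"dy":0,"dz":-15,"gripper":0},{"ax":0,"ay":0,"az":0,"dx":0,"dy":0,"dz":-30,"gripper":0},{"ax":0,"ay":0,"az":0,"dx":15,"dy":0,"dz":-30,"gripper":0},{"ax":0,"ay":0,"az":0,"dx":30,"dy":0,"dz":-30,"gripper":0},{"ax":0,"ay":0,"az":0,"dx":30,"dy":0,"dz":-20,"gripper":0},{"ax":0,"ay":0,"az":0,"dx":30,"dy":0,"dz":-20,"gripper":0}]'
python3 -m inch '[{"ax":0,"ay":0,"az":0,"dx":30,"dy":0,"dz":0,"gripper":0},{"ax":0,"ay":0,"az":0,"dx":30,"dy":0,"dz":0,"gripper":0},{"ax":0,"ay":0,"az":0,"dx":0,"dy":0,"dz":0,"gripper":0},{"ax":0,"ay":0,"az":0,"dx":0,"dy":0,"dz":0,"gripper":0}]'
python3 look.py i; python3 look.py j; python3 st.py
python3 - <<'E'
import cv2
a=cv2.imread("pics/j_scene.png")[180:420,220:460];cv2.imwrite("pics/z2.png",cv2.resize(a,None,fx=2.4,fy=2.4,interpolation=2))
E
```

```text
time: 11.4
position: [0.4657, 0.0326, 0.2489]
tool_rot: [0.026, 1.0, 0.0, -0.0]
ft_force: [-0.3, 0.8, 0.1]
grip_width: 0.0003
time: 11.8
position: [0.4069, 0.0356, 0.2484]
tool_rot: [0.026, 1.0, -0.0, 0.001]
ft_force: [0.3, 0.8, -0.1]
grip_width: 0.0006
scene 1939 y@.58 0.037 slope -0.0515 z 0.0566 x [0.4571 0.6925] off mid 2.1 off near 0.2 med 0.0009
side 2208 y@.58 0.0379 slope -0.0497 z 0.0577 x [0.4577 0.6917] off mid 3.0 off near 1.3 med 0.0019
scene 1941 y@.58 0.0369 slope -0.0508 z 0.0566 x [0.457  0.6925] off mid 2.0 off near 0.1 med 0.0009
side 2196 y@.58 0.038 slope -0.0522 z 0.0578 x [0.4578 0.6917] off mid 3.2 off near 1.1 med 0.002
pos [0.4081 0.0354 0.2482] ty [ 5.180e-02  9.987e-01 -1.000e-04] tz [ 7.e-04 -1.e-04 -1.e+00] t 12.0 F [0.2 0.2 1.3] w 0.0007
```

View pics/z2.png

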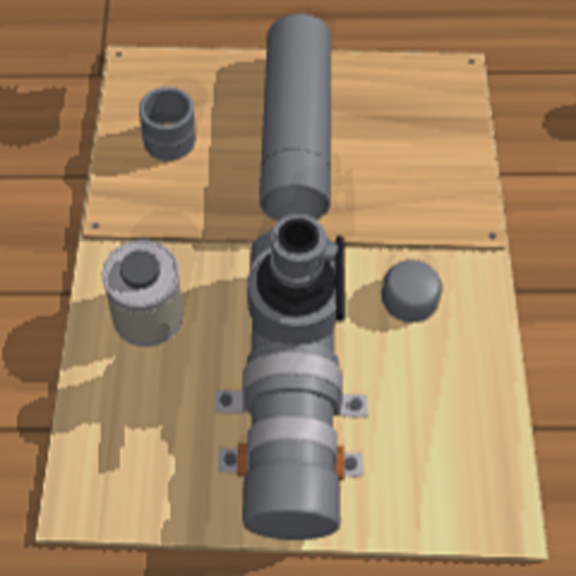

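View pics/j_side.png

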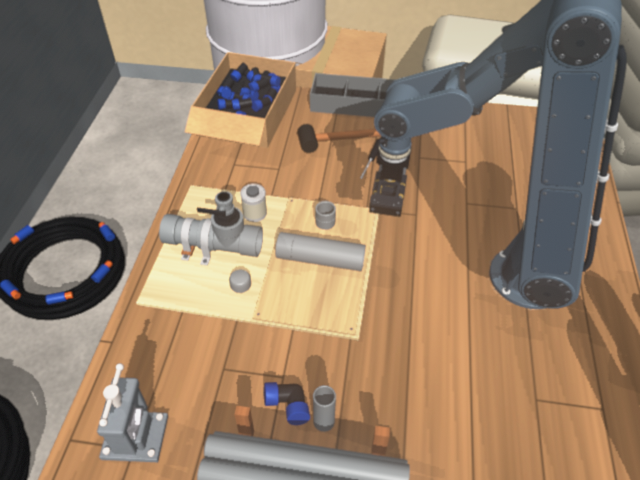

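Both views show the pipe lying in line with the tee: zoomed scene (298,110) and side (320,251). The coupler, tin and cap are where they were, and the robot is clear. Handing in.

```bash
python3 -c "
from rig import robot
print(robot.hand_in())"
```

```text
the job is handed in; nothing more can be done
None
```

I rolled the pipe about 113 mm to the right, roughly 3 rad, and it now lies in line with the tee's open socket. It took five steady strokes with the closed fingertips on top, pressing with about 7–15 N. Then I lifted off, moved the arm clear and handed in at about 12 s.

- **Alignment:** the last checks put the pipe's middle 2–3 mm and its near end 0–1 mm to the left of the tee's line, against the 8 mm allowed. The near end is by my estimate about 65–70 mm before the mouth.
- **At rest:** the fitted axis height was 57–58 mm, against 58.5 mm nominal. Two looks in a row with the arm clear agreed to a few tenths of a millimetre.
- **Other loose things:** none looked moved in the final pictures. I checked this by eye, not by measuring.
- **Small disagreements:** the two cameras differ by about 1 mm sideways. The pipe still lies about 1° off parallel to the tee's line, as it did at the start. I fitted that line from the board's edges and screws, and it agreed with the tee's collars to within about 1 mm.

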